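Release a brass blank with the two-button gate

TASK

A brass blank waits behind the gate of the small feed chute. With one fingertip on each, press the chute's two round black buttons all the way down at the same time, keep both down until the blank has rolled to the low end and come to rest there, then let both buttons spring back up. Do it all with the fingertips: do not touch or pick up the blank, do not press one button alone, and leave the things lying around the chute where they are.

Things in the scene. Friction and masses are not known exactly. Their poses are not given: they have to be found in the camera images.
- feeder: Grey feed chute on a dark base plate (x -143 to +72 mm, 116 mm wide), fixed to the worktop. Origin: on the worktop, below the midpoint between the two buttons; z up, +x up the chute, +y to button_left. The open chute runs along x between the buttons (outer width 39 mm); its floor slopes 14 degrees down to -x. Its rims stand 14 mm above its floor, at most 80 mm above the worktop.
- gate (a point): Middle of the gate, on the chute floor, 50 mm above the worktop (feeder x = 0). Four steel prongs stand 7 mm out of the floor here; each button lowers two of them, so the blank is let go only while both buttons are down by more than 7 mm.
- low_end (a point): Middle of the chute floor at its low end, at the foot of the end stop (feeder x = -125 mm, 19 mm above the worktop).
- button_left (a joint): Travel of the button on the feeder's +y side: 0 up, 0.010 m fully down (hard stop). Moves straight down, springs back by itself; about 1 N to start it, 2.9 N at the bottom (each button).
- button_right (a joint): The same for the button on the feeder's -y side.
- cap_left (a point): Centre of the flat top of the left button: a round black cap 24 mm across and 10 mm high, at feeder x = 0, y = +33 mm, 88 mm above the worktop when up, 78 mm when fully down (the point moves with it). The two cap centres are 66 mm apart, with a free gap of 42 mm between the caps; nothing stands above them.
- cap_right (a point): The same for the right button, at feeder x = 0, y = -33 mm.
- bar: The blank: a loose plain brass bar, 18 mm diameter, 30 mm long, lying across the chute (along the feeder's y). Origin at its centre: about 10 mm up the chute from the gate and 62 mm above the worktop at the start (top at 71 mm), and at about feeder x = -119 mm, 30 mm above the worktop when it rests at the low end. Rolls there within about a second once let go.
- tape_roll: Roll of brown tape, 58 mm across, 20 mm high, lying loose beside the chute; origin under its centre. To be left alone.
- padlock: Black padlock 74 x 50 x 18 mm lying loose beside the chute; origin under its centre. To be left alone.
- key: Key with a black head, 78 x 31 x 10 mm, lying loose on the worktop; origin under its centre. To be left alone.

How it is judged (in metres and radians):
On the way:
1. The blank lies at rest at the low end of the chute while the fingers still hold both buttons down (more than 7 mm) (x of bar in the frame of feeder below -0.105 m and y of bar in the frame of feeder between -0.01 and 0.01 m and z of bar in the frame of feeder below 0.04 m and linear speed of bar below 0.03 m/s and value of joint each of button_left, button_right above 0.007 m and contact force between the fingers and feeder above 1 N), for 0.1 s.
At the end, for the whole second after the job is handed in: The blank rests at the low end of the chute (its centre beyond 105 mm down from the gate, within 10 mm of the chute's middle line, lower than 40 mm, speed under 20 mm/s) and both buttons are up again (within 1.5 mm) (x of bar in the frame of feeder below -0.105 m and y of bar in the frame of feeder between -0.01 and 0.01 m and z of bar in the frame of feeder below 0.04 m and linear speed of bar below 0.02 m/s and value of joint each of button_left, button_right below 0.0015 m); the robot touches nothing.
It fails at once if One button is pressed alone (over 7 mm down while the other is less than 1 mm down) ((value of joint button_left above 0.007 m and value of joint button_right below 0.001 m) or (value of joint button_right above 0.007 m and value of joint button_left below 0.001 m)).
It fails at once if The robot touches the blank (contact force between any of the fingers, the arm and bar above 0.3 N).
It fails at once if The blank is lifted (centre over 85 mm high) (height (world z) of bar above 0.085 m).
It fails at once if The tape roll, padlock or key is moved by more than 15 mm or lifted (distance of any of tape_roll, padlock, key from where it was at the start of the episode above 0.015 m).
It also fails if it takes over 29 s, if anything falls off the work surface, if the arm or the gripper's body presses on something with over 40 N, if the wrist force passes 120 N, or if a joint passes its speed limit or range.

ROBOT

A 6-joint arm with a two-finger parallel gripper is mounted at the origin on a cart in front of the work surface, level with it; the furniture and walls round the work are solid. World frame = base frame: x ahead of the robot, y to its left, z up, the work surface at z = 0. Lengths are in mm, angles in degrees, forces in N, time in s.
With the tool pointing down it reaches from about 350 to 850 mm from the base axis. Payload 8.1 kg.
Tool frame: the origin (TCP) lies between the finger pads; the fingertips stand 22 mm ahead of it and the grasp point (between the pads) lies 3 mm ahead of it; z points along the fingers, y is the line along which they close (so a half turn about z gives the same grasp; the last joint's range is limited). The gripper opens to 85 mm and grips with 20 to 120 N. Pads are 22 mm wide; open, the fingers measure 114 mm over their backs; the gripper's body (76 mm by 85 mm) begins 54 mm behind the grasp point. The pads swing forward as they close: fully open they stand 13 mm farther back than shut.
Start: joints at [63.747, 7.471, 85.268, -0, 87.261, -4.893], TCP at [218.514, 558.8, 253.292] pointing down, gripper open.
Joint ranges: [-169.43, 169.43], [-51.17, 129.36], [1.28, 143.12], [-76.62, 256.62], [0, 156.53], [-152.29, 152.29]. Speed limits (degrees/s): [136.94, 136.94, 159.86, 180, 180, 180].

INTERFACE

Orientations are given as [roll, pitch, yaw] about the fixed x, y, z axes, in that order (R = Rz(yaw) Ry(pitch) Rx(roll)).
In Python, from bench import r, vision gives the robot as it stands.
- The arm moves only by the tool step_arm, never from a script. Its argument "targets" is a list that holds one entry, the list of rows, each a list of 6 numbers: the shift along the world's x, y, z in mm, then the turn, a rotation vector about the world's x, y, z in rad. In form: [[[x, y, z, rx, ry, rz], ...]]. A call has 1 to 12 rows; each row is the pose to reach, as a shift and turn from the pose commanded when the call began; what a row does not reach only later rows make up. A row lasts 1/12 s, in which the tool goes at most 41.7 mm and 7.16 degrees, less where a joint would pass 70% of its speed; a pose out of reach is approached as far as the arm can. A call with a gripper value outside its range is refused whole. "fingers" is the gripper's target within -1 to 1 (shut at 1, half-way at 0, fully open at -1), set as the call begins (left out, the last holds). The fingers move at their own pace and stop on an object; "newtons" is the grip in N (left out, the last holds). Time passes only in rows, so rows that repeat a pose let the fingers close. It gives the time, the measured TCP pose, the force, the opening and the grip force at its end, in the units of the state.
- r.sense(): the state, without advancing time (a new reading comes with each control period).
- vision.snapshot(name): name is "scene" or "top" or "wrist"; returns a dict with "img" (384x512x3 uint8, blue, green, red), "mtx" (3x3 intrinsics, pixels), "eye" and "attitude" of the camera in the world. Camera axes: x right, y up, looking along -z (the intrinsics and any distortion apply to the point x, -y, -z); pixel columns grow to the right and rows downward; lengths in mm; the calibration is good to about 2 mm. A picture is of the moment at which its call begins. There is no depth.
- r.hand_in(): hands the job in; it is judged then, once.
The state is a dict: "time": time; "joint_pos": joint angles; "qd": joint speeds; "joint_efforts": joint torques, N m; "tool_pos": TCP position; "tcp_rot": TCP orientation; "ft_force": force on the tool from outside, world axes, zero at the start; "wrist_torque": the same for the moment, N m; "finger_gap": finger opening in mm; "grip_force": force on a finger pad.
Only numpy, scipy, OpenCV 4.12 (cv2) and the standard library are available. Lean on these libraries where they do the work, as an engineer would, in place of code of your own. Each camera call takes 0.05 s, during which the arm holds its last target. There are 200 camera calls.

## Working session

There is one attempt and no reset: what is moved stays moved. The work goes in short steps, Python scripts to look and compute and a tool call to move; the robot and the scene stay as the last step left them, time stands still between calls to the robot, and variables do not carry over. Pictures are saved under pics/ and viewed, at most 10 in all, crops included, and the job is handed in when it is done.

Besides the shell and the picture viewer there is one more tool, called after "Request:" by a JSON object that holds its "op" and its "data", one argument or row to a line. step_arm: Moves the arm, as the interface text tells. Its arguments: {"type":"object","properties":{"targets":{"type":"array"},"fingers":{"type":"number"},"newtons":{"type":"number"}},"required":["targets"]}

```bash
mkdir -p pics; ls; python3 - <<'E'
from bench import r, vision
import cv2,pickle
d={}
for n in("scene","top","wrist"):
    s=vision.snapshot(n);d[n]=s;cv2.imwrite(f"pics/{n}0.png",s["img"]);print(n,s["mtx"],s["eye"],s["attitude"],[k for k in s])
pickle.dump(d,open("d0.pkl","wb"))
print(r.sense())
E
```

```text
pics
scene [[426.56572629   0.         258.73000912]
 [  0.         426.56572629 190.98358163]
 [  0.           0.           1.        ]] [  23.7367528  -361.03777883  852.03208113] [ 40.38787047  -0.57497935 -53.40805092] ['img', 'mtx', 'eye', 'attitude']
top [[388.32872288   0.         253.35040359]
 [  0.         388.32872288 191.91196129]
 [  0.           0.           1.        ]] [ 521.94740829   27.62171503 1002.93996258] [ 2.83371578e+00 -7.23644778e-02 -9.09240309e+01] ['img', 'mtx', 'eye', 'attitude']
wrist [[302.92702433   0.         256.74260468]
 [  0.         302.92702433 195.45277618]
 [  0.           0.           1.        ]] [138.97868866 589.945884   371.9053049 ] [-1.91291014e+01  3.50330516e-02  6.86822100e+01] ['img', 'mtx', 'eye', 'attitude']
{'time': 0.15, 'joint_pos': array([ 6.37473116e+01,  7.50635831e+00,  8.53156225e+01, -8.20556812e-04,
        8.72600514e+01, -4.89299054e+00]), 'qd': array([-0.04312   ,  0.02739547, -0.14700813,  0.00642863, -0.0151841 ,
       -0.00739412]), 'joint_efforts': array([ 7.05788661e-04, -5.70067942e+01, -5.01156378e+01, -1.82118865e-04,
        9.82243626e-03, -2.06736183e-05]), 'tool_pos': array([218.34423451, 558.44533711, 252.46648966]), 'tcp_rot': array([-1.79918197e+02, -6.18036516e-03,  1.58640338e+02]), 'ft_force': array([-0.09834551, -0.22440962,  0.00996719]), 'wrist_torque': array([-0.02183699,  0.0293858 , -0.036631  ]), 'grip_force': 0.0, 'finger_gap': 85.63126473452915}
```

View pics/top0.png

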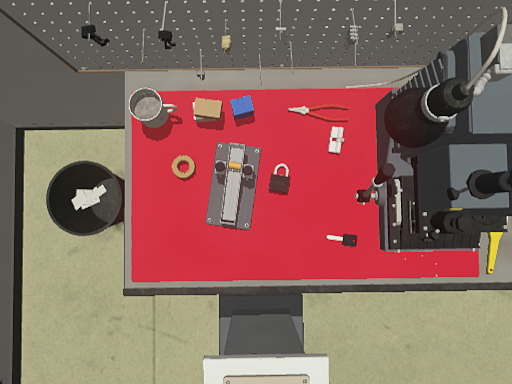

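View pics/scene0.png

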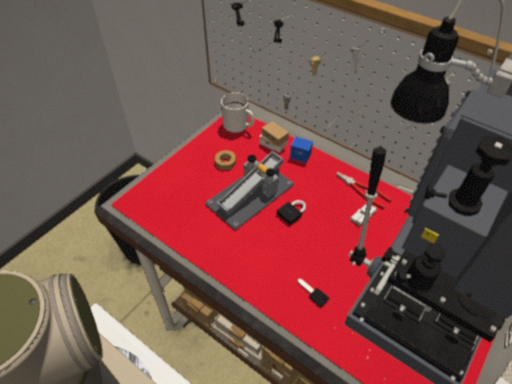

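The top view shows the chute with its buttons near (221,169) and (248,171). The low end is towards the bottom of the picture, and the padlock is to its right. Next I'll measure the caps.

```bash
cat > h.py <<'E'
import numpy as np,cv2
from scipy.spatial.transform import Rotation as R
def ray(s,uv):
    p=np.linalg.inv(s["mtx"])@[uv[0],uv[1],1]
    d=R.from_euler("xyz",s["attitude"],degrees=True).as_matrix()@[p[0],-p[1],-p[2]]
    return np.array(s["eye"]),d
def onz(s,uv,z):
    e,d=ray(s,uv);return e+d*(z-e[2])/d[2]
def proj(s,P):
    c=R.from_euler("xyz",s["attitude"],degrees=True).as_matrix().T@(np.array(P)-s["eye"])
    q=s["mtx"]@[c[0],-c[1],-c[2]];return q[:2]/q[2]
def tri(s1,u1,s2,u2):
    e,d=ray(s1,u1);f,g=ray(s2,u2)
    t=np.linalg.lstsq(np.c_[d,-g],f-e,rcond=None)[0];a=e+d*t[0];b=f+g*t[1]
    return (a+b)/2,np.linalg.norm(a-b)
E
python3 - <<'E'
from h import *;import pickle
d=pickle.load(open("d0.pkl","rb"));t=d["top"]
g=t["img"]
m=(g.max(2)<62).astype(np.uint8)
m[:140]=0;m[235:]=0;m[:,:205]=0;m[:,265:]=0
n,l,st,c=cv2.connectedComponentsWithStats(m)
for i in range(1,n):
    if st[i,4]>15: print(st[i],c[i],onz(t,c[i],88))
b=(( (g[...,0]>-1)&~((g[...,2]>150)&(g[...,1]<60)))*255).astype(np.uint8);b[:140]=0;b[235:]=0;b[:,:203]=0;b[:,266:]=0
cs,_=cv2.findContours(b,0,2);k=max(cs,key=cv2.contourArea)
bx=cv2.boxPoints(cv2.minAreaRect(k));print([ (x,onz(t,x,4)) for x in bx])
def crop(s,x,y,w,f): return cv2.resize(s["img"][y:y+w,x:x+w],None,fx=f,fy=f,interpolation=cv2.INTER_CUBIC)
cv2.imwrite("pics/c.png",np.hstack([crop(t,190,130,100,4),crop(d["scene"],205,135,100,4)]))
E
```

```text
[(array([204.32672, 224.6313 ], dtype=float32), array([489.38673477, 152.62053126,   4.        ])), (array([216.08401, 139.39091], dtype=float32), array([709.23341351, 119.9687239 ,   4.        ])), (array([261.3944 , 145.64061], dtype=float32), array([691.04743627,   2.78850456,   4.        ])), (array([249.63712, 230.881  ], dtype=float32), array([471.54005167,  36.69055508,   4.        ]))]
```

View pics/c.png

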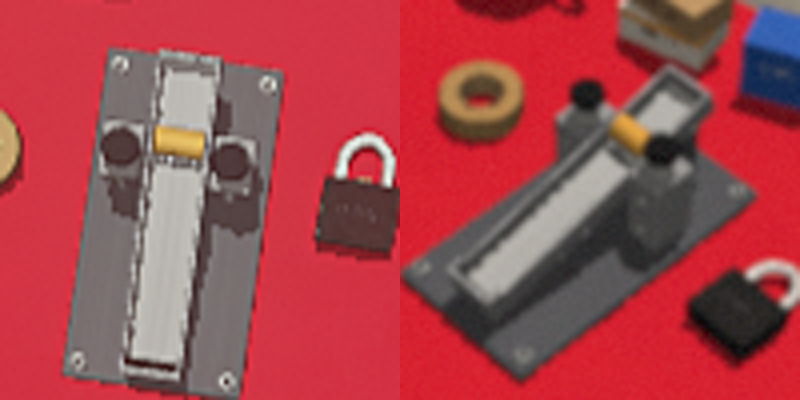

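Crop: the caps are at about (122,146) and (232,160) in the left half, and about (587,94) and (662,150) in the right half. The brass bar sits between them.

```bash
python3 - <<'E'
from h import *;import pickle
d=pickle.load(open("d0.pkl","rb"));t=d["top"];s=d["scene"]
L=(220.4,166.4);Rr=(247.9,169.9)
print(onz(t,L,88),onz(t,Rr,88))
a,ea=tri(t,L,s,(251.75,158.5));b,eb=tri(t,Rr,s,(270.5,172.5));print(a,ea,b,eb)
v=a-b;print(np.linalg.norm(v[:2]),(a+b)/2,np.degrees(np.arctan2(v[1],v[0])))
# axis from plate corners
P=[onz(t,x,4) for x in ((204.3,224.6),(216.1,139.4),(261.4,145.6),(249.6,230.9))]
ax=(P[1]+P[2]-P[0]-P[3])/2;print("yaw plate",np.degrees(np.arctan2(ax[1],ax[0])),np.linalg.norm(ax))
u=ax/np.linalg.norm(ax);print("mid from plate",np.mean(P,0)+35.5*u)
from bench import r
q=r.sense();R0=R.from_euler("xyz",q["tcp_rot"],degrees=True).as_matrix();print("tool y",R0[:,1],np.degrees(np.arctan2(R0[1,1],R0[0,1])))
E
```

```text
[628.90142666 102.72579863  88.        ] [619.54575588  37.78689706  88.        ]
[630.13220795 102.59836663  81.72879307] 1.6249394339466687 [620.82270729  37.31457144  80.04267722] 1.4087986033371442
65.94422428806813 [625.47745762  69.95646904  80.88573515] 81.88430964184916
yaw plate -8.641007543551579 222.22304106663645
mid from plate [625.4278257   72.70998206   4.        ]
tool y [ 0.36422069  0.93131157 -0.00142773] 68.64034638690764
```

Request:
{"op": "step_arm", "data": {
  "targets": [
    [[22, -27, 0, 0, 0, 0.012], [45, -54, 0, 0, 0, 0.025], [68, -81, 0, 0, 0, 0.037], [90, -108, 0, 0, 0, 0.05], [113, -135, 0, 0, 0, 0.062], [135, -163, 0, 0, 0, 0.075], [158, -190, 0, 0, 0, 0.088], [180, -217, 0, 0, 0, 0.1], [203, -244, 0, 0, 0, 0.113]]
  ],
  "fingers": -0.22
}}

```text
time: 0.9
tool_pos: [422.1, 313.3, 253.1]
tcp_rot: [-180.0, -0.0, 165.2]
ft_force: [0.5, 1.1, -0.0]
finger_gap: 52.2
grip_force: 0.0
```

Request:
{"op": "step_arm", "data": {
  "targets": [
    [[22, -27, 0, 0, 0, 0.012], [45, -54, 0, 0, 0, 0.025], [68, -81, 0, 0, 0, 0.037], [90, -108, 0, 0, 0, 0.05], [113, -135, 0, 0, 0, 0.062], [135, -163, 0, 0, 0, 0.075], [158, -190, 0, 0, 0, 0.088], [180, -217, 0, 0, 0, 0.1], [203, -244, 0, 0, 0, 0.113], [203, -244, -10, 0, 0, 0.113], [203, -244, -20, 0, 0, 0.113], [203, -244, -20, 0, 0, 0.113]]
  ]
}}

```text
time: 1.9
tool_pos: [622.8, 70.9, 229.7]
tcp_rot: [-180.0, -0.3, 171.5]
ft_force: [0.1, 1.2, -1.2]
finger_gap: 52.1
grip_force: 0.0
```

```bash
python3 - <<'E'
from h import *;import pickle
from bench import r,vision
w=vision.snapshot("wrist");pickle.dump(w,open("w1.pkl","wb"));cv2.imwrite("pics/w1.png",w["img"])
q=r.sense();print(q["time"],q["tool_pos"],q["tcp_rot"],q["finger_gap"],q["ft_force"],w["eye"],w["attitude"])
R0=R.from_euler("xyz",q["tcp_rot"],degrees=True).as_matrix();print(R0[:,1])
for P in ((629,103.7,88),(620,38.3,88)):print(proj(w,P))
E
```

```text
1.95 [622.83644056  71.46503325 230.81796673] [-179.97700193   -0.25471326  171.60744863] 52.24853784470957 [-0.68664291  0.16238364  0.12063508] [539.17283957  83.76279072 349.6510305 ] [-1.88472719e+01 -4.25378900e-02  8.15878129e+01]
[ 1.45952642e-01  9.89291497e-01 -4.01388077e-04]
[292.67640957 191.93595903]
[220.0900004 192.6467112]
```

View pics/w1.png

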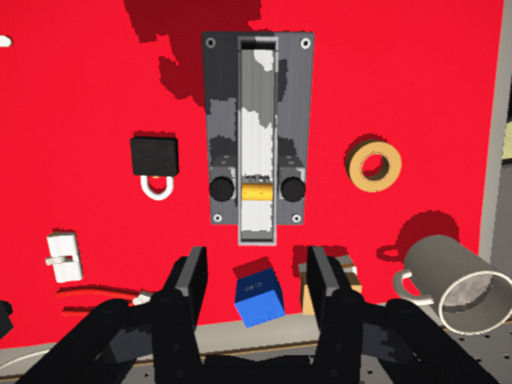

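The wrist view shows the caps at about (292,188) and (221,188), with the bar between them. They lie within about 4 px of the prediction and are square to the gripper.

```bash
python3 - <<'E'
from h import *;import pickle
w=pickle.load(open("w1.pkl","rb"));g=w["img"]
m=(g.max(2)<30).astype(np.uint8);m=cv2.morphologyEx(m,cv2.MORPH_OPEN,np.ones((5,5),np.uint8));m[:165]=0;m[215:]=0;m[:,:200]=0;m[:,315:]=0
n,l,st,c=cv2.connectedComponentsWithStats(m);P=[]
for i in range(1,n):
    print(st[i],c[i],onz(w,c[i],88))
    if st[i,4]>200:P.append(onz(w,c[i],88))
v=P[1]-P[0];print((P[0]+P[1])/2,np.linalg.norm(v),np.degrees(np.arctan2(v[1],v[0])))
E
```

```text
Traceback (most recent call last):
IndexError: list index out of range
```

```bash
python3 - <<'E'
from h import *;import pickle
w=pickle.load(open("w1.pkl","rb"));g=w["img"]
print(g[188,200:240:3].max(1),g[188,272:312:3].max(1))
for T in(40,50,60):
    m=(g.max(2)<T).astype(np.uint8);m[:165]=0;m[215:]=0;m[:,:200]=0;m[:,315:]=0
    m=cv2.morphologyEx(m,cv2.MORPH_OPEN,np.ones((9,9),np.uint8))
    n,l,st,c=cv2.connectedComponentsWithStats(m)
    for i in range(1,n): print(T,st[i],c[i],onz(w,c[i],88))
for a,b in (((220.5,188.5),(292.5,188.5)),):
    print(onz(w,a,88),onz(w,b,88))
E
```

```text
[248 248 249  98  35  36  37  38  39  40  40  40  77 173] [166 171  73  29  40  42  43  42  43  42  41 131 249 248]
40 [211 180  11  17 180] [216.17777778 188.11111111] [615.22840535  35.5973743   88.        ]
50 [211 177  22  23 447] [221.31319911 188.14988814] [615.94557956  40.18808084  88.        ]
50 [282 178  22  23 446] [292.46636771 188.76457399] [625.96381014 103.83948736  88.        ]
60 [210 177  23  24 473] [221.14587738 188.37420719] [616.13276355  39.99914838  88.        ]
60 [282 177  22  24 463] [292.45140389 188.64362851] [625.84752393 103.83855612  88.        ]
[616.16453473  39.39872038  88.        ] [625.71827724 103.89691307  88.        ]
```

Request:
{"op": "step_arm", "data": {
  "targets": [
    [[-1, 0, -20, 0, 0, 0], [-1, 0, -50, 0, 0, 0], [-1, 0, -80, 0, 0, 0], [-1, 0, -100, 0, 0, 0], [-1, 0, -105, 0, 0, 0], [-1, 0, -110, 0, 0, 0], [-1, 0, -110, 0, 0, 0], [-1, 0, -110, 0, 0, 0]]
  ]
}}

```text
time: 2.62
tool_pos: [624.4, 71.3, 125.2]
tcp_rot: [180.0, 0.1, 171.6]
ft_force: [0.7, 0.1, -0.6]
finger_gap: 52.0
grip_force: 0.0
```

```bash
python3 - <<'E'
from h import *;import pickle
from bench import r,vision
s=vision.snapshot("scene");w=vision.snapshot("wrist")
q=r.sense();print(q["time"],q["tool_pos"],q["tcp_rot"],q["finger_gap"],q["ft_force"])
a=s["img"][105:205,205:305];b=w["img"]
cv2.imwrite("pics/s2.png",np.hstack([cv2.resize(a,(384,384),interpolation=2),b[:,:416]]))
E
```

```text
2.7167 [624.75849476  71.05012318 125.5937577 ] [179.96589058   0.18872676 171.60628325] 52.28754702485261 [ 0.19583809 -1.07973689 -0.32150326]
```

View pics/s2.png

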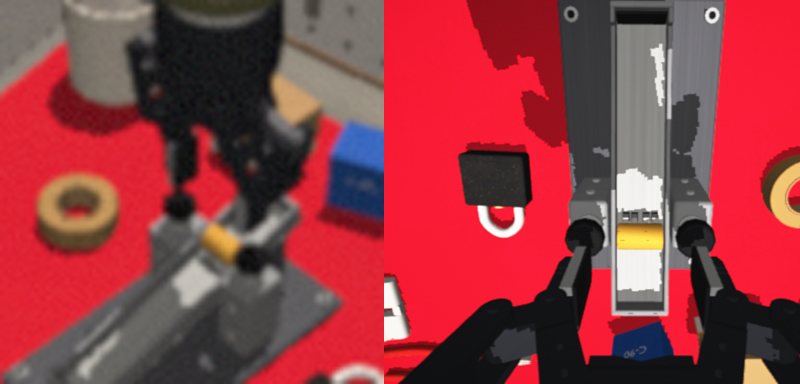

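Left half: both fingertips hover just above the caps. Right half: the caps are at about (585,236) and (696,236), and the tips reach their lower edges because of parallax. I'll check how the axes line up along x.

```bash
python3 - <<'E'
from h import *
from bench import r,vision
w=vision.snapshot("wrist");q=r.sense();p=q["tool_pos"]
R0=R.from_euler("xyz",q["tcp_rot"],degrees=True).as_matrix()
for a in((201,236),(312,236)):print("cap",onz(w,a,88))
for y in(-33,33):
  for z in(22,16): print("tip proj",z,proj(w,p+R0@[0,y,z]), "gripperpt",p+R0@[0,y,z])
c=w["img"][200:300,170:345];cv2.imwrite("pics/w3.png",cv2.resize(c,None,fx=4.5,fy=4.5,interpolation=2))
E
```

```text
cap [614.33796391  40.85758008  88.        ]
cap [623.68356531 104.08603423  88.        ]
tip proj 22 [193.56223219 259.09920667] gripperpt [619.94515326  38.3175179  103.34253051]
tip proj 16 [191.28437171 265.2295737 ] gripperpt [619.92639045  38.31672778 109.34250112]
tip proj 22 [317.05955782 259.10806169] gripperpt [629.58949372 103.60905789 103.38128788]
tip proj 16 [319.26187915 265.23490025] gripperpt [629.5707309  103.60826777 109.38125849]
```

View pics/w3.png

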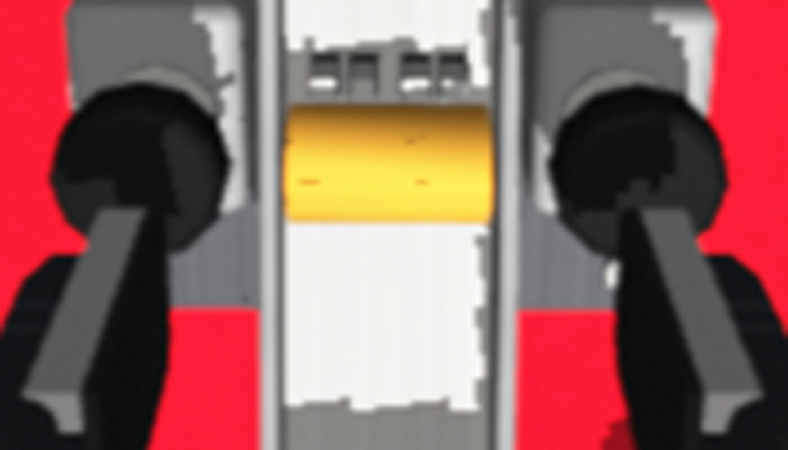

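Request:
{"op": "step_arm", "data": {
  "targets": [
    [[-2, 0, -3, 0, 0, 0], [-2, 0, -7, 0, 0, 0], [-2, 0, -11, 0, 0, 0], [-2, 0, -14, 0, 0, 0], [-2, 0, -17, 0, 0, 0], [-2, 0, -18, 0, 0, 0], [-2, 0, -18, 0, 0, 0], [-2, 0, -18, 0, 0, 0]]
  ]
}}

```text
time: 3.43
tool_pos: [621.4, 70.8, 105.3]
tcp_rot: [-180.0, -0.0, 171.6]
ft_force: [-1.1, 0.4, 2.0]
finger_gap: 52.1
grip_force: 0.8
```

Request:
{"op": "step_arm", "data": {
  "targets": [
    [[0, 0, -2, 0, 0, 0], [0, 0, -4, 0, 0, 0], [0, 0, -6, 0, 0, 0], [0, 0, -8, 0, 0, 0], [0, 0, -9, 0, 0, 0], [0, 0, -10, 0, 0, 0], [0, 0, -10, 0, 0, 0], [0, 0, -10, 0, 0, 0]]
  ]
}}

```text
time: 4.1
tool_pos: [621.9, 70.8, 96.6]
tcp_rot: [180.0, 0.1, 171.6]
ft_force: [-4.3, -1.2, 12.1]
finger_gap: 52.4
grip_force: 5.6
```

```bash
python3 - <<'E'
from h import *
from bench import r,vision
for i in range(3):
  w=vision.snapshot("wrist");q=r.sense();print(q["time"],q["tool_pos"],q["ft_force"],q["wrist_torque"])
t=w["img"][100:384,100:412]
cv2.imwrite("pics/w4.png",cv2.resize(t,None,fx=2,fy=2))
E
```

```text
4.15 [621.8856093   70.80333225  96.52359706] [-4.0513019   0.6224747  10.97735347] [-0.10056961  0.82077016 -0.00662454]
4.2 [621.89821035  70.81941919  96.54288086] [-5.22956718 -1.27344536 11.20128557] [-0.07952239  0.8254552  -0.03080001]
4.25 [621.88894733  70.79145503  96.54331631] [-5.12570104 -0.46580254  9.68948667] [-0.08098654  0.78129333 -0.01386349]
```

View pics/w4.png

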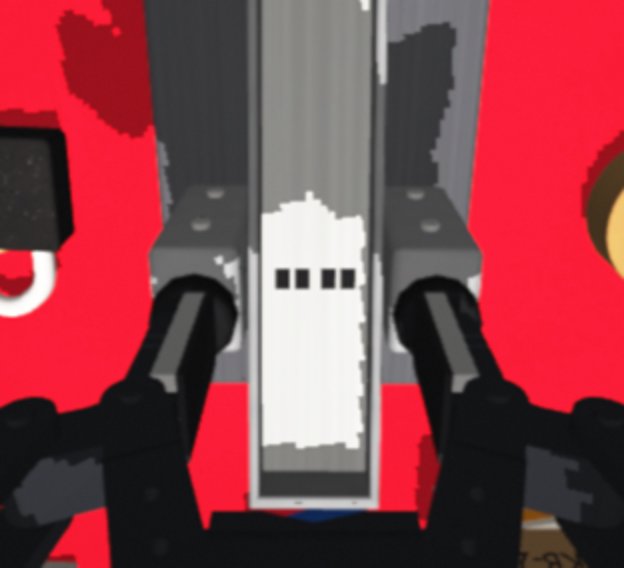

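The bar is gone from the gate and the prongs at (315,278) are flush with the floor. The 11 N force means both buttons are at their stops. I'll hold and check the low end.

Request:
{"op": "step_arm", "data": {
  "targets": [
    [[0, 0, 0, 0, 0, 0], [0, 0, 0, 0, 0, 0], [0, 0, 0, 0, 0, 0], [0, 0, 0, 0, 0, 0], [0, 0, 0, 0, 0, 0], [0, 0, 0, 0, 0, 0], [0, 0, 0, 0, 0, 0], [0, 0, 0, 0, 0, 0], [0, 0, 0, 0, 0, 0], [0, 0, 0, 0, 0, 0], [0, 0, 0, 0, 0, 0], [0, 0, 0, 0, 0, 0]]
  ]
}}

```text
time: 5.25
tool_pos: [621.9, 70.8, 96.6]
tcp_rot: [180.0, 0.1, 171.6]
ft_force: [-4.7, -0.4, 10.8]
finger_gap: 51.9
grip_force: 5.6
```

```bash
cat > bar.py <<'E'
from h import *
from bench import r,vision
c=np.array([623,71]);u=np.array([np.cos(np.radians(-8.4)),np.sin(np.radians(-8.4))])
for n in ("scene","top","wrist","scene"):
    s=vision.snapshot(n);g=s["img"].astype(int)
    m=((g[...,2]>120)&(g[...,1]>0.55*g[...,2])&(g[...,0]<0.45*g[...,2])).astype(np.uint8)
    k,l,st,ce=cv2.connectedComponentsWithStats(m)
    for i in range(1,k):
        P=onz(s,ce[i],32)[:2]-c;a,b=P@u,P@[-u[1],u[0]]
        if st[i,4]>8 and abs(a)<180 and abs(b)<50: print(n,st[i],"feeder xy",a.round(1),b.round(1))
q=r.sense();print(q["time"],q["tool_pos"],q["ft_force"],q["grip_force"])
E
python3 bar.py
```

```text
scene [222 200   8   7  30] feeder xy -117.1 2.9
top [222 214  12   7  59] feeder xy -116.7 3.0
wrist [ 230   11   57   31 1630] feeder xy -119.0 1.3
scene [222 199   8   9  33] feeder xy -117.0 2.7
5.45 [621.88317481  70.80719158  96.52049873] [-5.08507863 -0.43979084 11.32153509] 5.617985864300863
```

The bar is at rest at about feeder x = -118. I'll release straight up.

Request:
{"op": "step_arm", "data": {
  "targets": [
    [[0, 0, 0, 0, 0, 0], [0, 0, 2, 0, 0, 0], [0, 0, 4, 0, 0, 0], [0, 0, 7, 0, 0, 0], [0, 0, 11, 0, 0, 0], [0, 0, 16, 0, 0, 0], [0, 0, 25, 0, 0, 0], [0, 0, 40, 0, 0, 0], [0, 0, 65, 0, 0, 0], [0, 0, 80, 0, 0, 0], [0, 0, 80, 0, 0, 0], [0, 0, 80, 0, 0, 0]]
  ]
}}

```text
time: 6.45
tool_pos: [622.3, 70.8, 176.8]
tcp_rot: [180.0, 0.1, 171.6]
ft_force: [0.7, 0.1, -0.7]
finger_gap: 51.9
grip_force: 0.0
```

```bash
python3 bar.py; python3 - <<'E'
from h import *
from bench import vision
w=vision.snapshot("wrist");cv2.imwrite("pics/w5.png",w["img"])
E
```

```text
scene [221 199   8   8  38] feeder xy -116.9 5.1
top [222 214  12   7  64] feeder xy -116.7 3.6
wrist [239  38  40  24 811] feeder xy -118.8 2.4
scene [221 199   9   9  40] feeder xy -116.9 4.4
6.65 [620.49928998  70.76767496 173.56416742] [0.71787087 0.52554017 0.86850606] 0.0
```

View pics/w5.png

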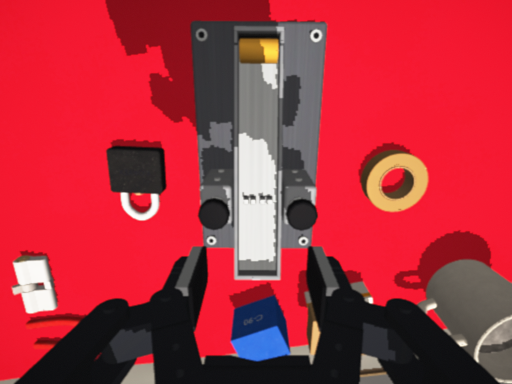

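The bar lies at the low end (258,50), the prongs are up again at (258,197), both caps are free at (214,213) and (301,213), and the loose items have not moved.

```bash
python3 -c "
from bench import r
print(r.hand_in())"
```

```text
the job is handed in; nothing more can be done
None
```

I pressed both buttons together and held them until the blank came to rest at the low end, then let both spring back up and handed the job in at about 6.7 s; the hand-in returned no verdict.

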